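# Feed a slide carrier under the guard of a copying stage with a push stick

### The arm

A 6-joint arm with a two-finger parallel gripper is mounted at the origin on the work surface. World frame = base frame: x ahead of the robot, y to its left, z up, the work surface at z = 0. Lengths are in mm, angles in rad, forces in N, time in s.
With the tool pointing down it reaches from about 350 to 925 mm from the base axis. Payload 6.4 kg.
Tool frame: the origin (TCP) lies at the very end of the fingers, on their centre line; the grasp point (between the pads) lies 19 mm behind it; z points along the fingers, x is the direction in which the jaws open and shut, and the axes are right-handed (so a half turn about z gives the same grasp; the last joint's range is limited). The gripper opens to 85 mm and grips with 20 to 120 N. Pads are 22 mm wide; open, the fingers measure 114 mm over their backs; the gripper's body (76 mm by 85 mm) begins 54 mm behind the grasp point. The pads swing forward as they close: fully open they stand 13 mm farther back than shut.
Start: joints at [1.028, 0.245, 1.558, -0, 1.339, -0.174], TCP at [234.321, 606.307, 231.29] pointing down, gripper open.
Joint ranges: [-3.13, 3.13], [-1.02, 2.26], [0.13, 2.54], [-0.95, 4.09], [0.21, 2.88], [-2.74, 2.74]. Speed limits (rad/s): [2.57, 2.57, 3.14, 3.14, 3.14, 3.14].

### API

Orientations are given as a rotation vector (axis times angle).
In Python, from rig import robot gives the robot as it stands. The module is installed in compiled form; this text tells all that it offers.
- The arm moves only by the tool step_arm, never from a script. Its argument "targets" is a list of rows, each a list of 5 numbers: the shift along the world's x, y, z in mm, then the turn about the world's z in degrees, then the opening in per cent of the stroke, from 0 (shut) to 100 (fully open). In form: [[dx, dy, dz, roll, hand], ...]. A call has 1 to 20 rows; each row is the pose to reach, as a shift and turn from the pose measured when the call began; what a row does not reach only later rows make up. A row lasts 1/8 s, in which the tool goes at most 62.5 mm and 10.7 degrees, less where a joint would pass 70% of its speed; a pose out of reach is approached as far as the arm can. A call with a gripper value outside its range is refused whole. The fingers move at their own pace and stop on an object; "grip_force" is the grip in N (left out, the last holds). Time passes only in rows, so rows that repeat a pose let the fingers close. It gives the time, the measured TCP pose, the force and the opening at its end, in the units of the state.
- robot.sense(): the state, without advancing time (a new reading comes with each control period).
- robot.grab_frame(name): name is "scene" or "top" or "wrist"; returns (picture, depth): 400x640x3 uint8, red, green, blue; 400x640 float32, mm along the optical axis (not along the pixel's ray), 0 where there is no reading.
- robot.calibration(name): a dict with "K" (3x3 intrinsics, pixels), "pose" (4x4, takes a point from camera to world coordinates). Camera axes: x right, y up, looking along -z (the intrinsics and any distortion apply to the point x, -y, -z); pixel columns grow to the right and rows downward; lengths in mm; the calibration is good to about 2 mm. A picture is of the moment at which its call begins: read the wrist's pose just before it. calibration takes no time and is no camera call; for the wrist camera it gives the pose at the moment of the call.
- robot.job_done(): hands the job in, once; it reports no verdict.
The state is a dict: "time": time; "q": joint angles; "joint_velocities": joint speeds; "tau": joint torques, N m; "tcp_pos": TCP position; "tcp_rot": TCP orientation; "force": force on the tool from outside, world axes, zero at the start; "ft_torque": the same for the moment, N m; "width": finger opening in mm.
Only numpy, scipy, OpenCV 4.12 (cv2) and the standard library are available. Lean on these libraries where they do the work, as an engineer would, in place of code of your own. Each camera call takes 0.05 s, during which the arm holds its last target.

### The job

Take the yellow push stick from its blue mat and with its nose push the aluminium slide carrier in under the low clear guard of the copying stage, on past the first stiff resistance until the red stop plate has gone fully home, without ramming it (keep the push well under 25 N). Keep the gripper off the carrier and the stage, then lay the stick back flat on its mat and leave the lamps, mirror and lens cap alone.

Things in the scene. Friction and masses are not known exactly. Their poses are not given: they have to be found in the camera images.
- stage: Copying stage, fixed: dark bed plate 420 x 170 x 8 mm on the worktop, black fences, clear guard over its far part. Origin on the worktop below the mouth of the guard, on the centre line; +x is the feed direction, z up. The bed runs from x = -240 to +180 mm, its top at z = 8.
- guides (a point): Centre line of the bed's top where the straight fences begin, 40 mm ahead of the mouth. From here the fences are straight, 24 mm high and 74 mm apart (carrier: 70); towards the infeed end they flare, 20 mm high, to about 110 mm apart 80 mm farther out.
- mouth (a point): Centre of the opening's lower edge, on the bed. The guard is a clear roof with red front edge, from here 180 mm on; opening 24 mm high, roof's top 39 mm above the worktop. Under it a register stop carries a red sliding plate. The stop's setting varies and is not measured: with the plate fully home its face lies 108 to 158 mm past the mouth.
- plunger (a joint): The red stop plate, sliding along the stage's +x: 0 = fully out (towards the mouth), 0.010 m = fully home against a rigid end. It moves stiffly (about 5 N, plus about 1 to 2 N drag of the carrier and stick), has no spring and stays where it is pushed; it starts 0 to 3 mm in.
- carrier: Aluminium slide carrier with an amber glass centre, a loose plate 100 (x) x 70 (y) x 14 mm, about 0.2 kg. Origin at the centre of its underside. It starts on the bed ahead of the flared fences, a little off centre and askew, its long axis roughly along the feed; the fences straighten it as it is pushed. When home it lies wholly under the guard.
- stick: Yellow push stick, loose, 0.12 kg. A flat foot 190 long x 30 wide x 12 mm high along its x, from x = -40 to the nose at x = +150 mm, and an upright handle 36 (x) x 16 (y) mm centred on x = 0, its top 76 mm above the underside. Origin on the underside below the handle. It starts upright on the mat.
- stick_grip (a point): Where to grip the handle (fingers closing along the stick's y): on its centre line, 52 mm above the underside.
- stick_nose (a point): Centre of the nose's front face at the underside, 150 mm ahead of the handle along the stick's +x.
- mat: Blue mat 270 (x) x 110 (y) x 2 mm fixed on the worktop, where the stick lives. Origin at the centre of its underside; the stick starts along its x, handle about 50 mm to the -x side.
- lamp_far: White and red hand lamp 180 x 58 x 60 mm, bystander beyond the stage.
- lamp_near: White and red hand lamp 180 x 58 x 60 mm, bystander between robot and stage.
- mirror: Round chrome mirror on a stand, 190 mm high, bystander.
- lens_cap: Black lens cap, 76 mm across, 11 mm high, bystander.
There are look-alikes about, which are no part of the job. There is more than one size of the stick; the job needs the smaller. Of the things that look like the carrier, the larger one is meant.

How it is judged (in metres and radians):
On the way, in this order (a step that is already met when the one before it is completed fails the run):
1. the stick's nose pushes on the carrier, which still lies outside the guard (contact force between stick and carrier above 0.2 N and x of carrier in the frame of stage below -0.05 m).
2. the carrier is wholly under the guard and has pushed the stop plate fully home (value of joint plunger above 0.0088 m and x of carrier in the frame of stage above 0.052 m), for 0.2 s.
At the end, for the whole second after the job is handed in: The carrier lies flat and at rest, wholly under the guard, with the stop plate fully home (at least 8.8 of its 10 mm); the stick lies flat, upright and at rest on its mat, handle and nose within the mat's outline (the nose up to 10 mm over its short edges, 5 mm over its long ones) (all of step 2 and angle between each of carrier, stick's own z axis and vertical below 0.08 rad and height (world z) of stick below 0.006 m and x of stick in the frame of mat between -0.135 and 0.135 m and y of stick in the frame of mat between -0.055 and 0.055 m and x of stick_nose in the frame of mat between -0.145 and 0.145 m and y of stick_nose in the frame of mat between -0.06 and 0.06 m and linear speed of each of stick, carrier below 0.01 m/s); the robot touches nothing.
It fails at once if the stick pushes the carrier harder than 25 N (contact force between stick and carrier above 25 N).
It fails at once if the gripper or arm touches the carrier (contact force between any of the fingers, the arm and carrier above 0.5 N).
It fails at once if the gripper or arm touches the stage (contact force between any of the fingers, the arm and stage above 1 N).
It fails at once if a lamp, the mirror or the lens cap is moved more than 15 mm (distance of any of lamp_far, lamp_near, mirror, lens_cap from where it was at the start of the episode above 0.015 m).
It also fails if it takes over 67 s, if anything falls off the work surface, if the arm or the gripper's body presses on something with over 40 N, if the wrist force passes 120 N, or if a joint passes its speed limit or range.

## Working session

There is one attempt and no reset: what is moved stays moved. The work goes in short steps, Python scripts to look and compute and a tool call to move; the robot and the scene stay as the last step left them, time stands still between calls to the robot, and variables do not carry over. Pictures are saved under pics/ and viewed, and the job is handed in when it is done.

Besides the shell and the picture viewer there is one more tool, called after "Emit:" as a command line: name --pt "numbers of a row" for each row, then --argument value for the rest. step_arm: Moves the arm, as the interface text tells. Its arguments: {"type":"object","properties":{"targets":{"type":"array"},"grip_force":{"type":"number"}},"required":["targets"]}

```bash
mkdir -p pics; python3 - <<'E'
from rig import robot
import cv2,numpy as np
print(robot.sense())
for n in ["scene","top"]:
    p,d=robot.grab_frame(n); c=robot.calibration(n); print(n,c)
    cv2.imwrite(f"pics/{n}0.png",p[:,:,::-1]); np.savez(f"{n}0.npz",p=p,d=d,K=c["K"],pose=c["pose"])
E
```

```text
{'time': 0.0, 'q': array([ 1.02788855e+00,  2.45823959e-01,  1.55902714e+00, -3.07498910e-05,
        1.33871790e+00, -1.74099587e-01]), 'joint_velocities': array([ 0.00036138, -0.00068761,  0.00186879, -0.00077891,  0.00087571,
       -0.00070064]), 'tau': array([ 3.79238963e-04, -4.29506886e+01, -3.26125503e+01, -1.19715351e-04,
        5.16522559e-03,  6.87074376e-06]), 'tcp_pos': array([234.03038553, 605.79693558, 230.16695504]), 'tcp_rot': array([ 2.59039896,  1.77598363, -0.00280562]), 'force': array([-0.06258203,  0.46454627,  0.24316674]), 'ft_torque': array([-0.03921705, -0.04741844, -0.0564466 ]), 'width': 85.35451298564537}
scene {'K': array([[471.05955952,   0.        , 320.23406135],
       [  0.        , 471.05955952, 207.21179338],
       [  0.        ,   0.        ,   1.        ]]), 'pose': array([[-7.06354341e-01, -5.30165194e-01,  4.69029223e-01,
         1.21515440e+03],
       [ 7.07666500e-01, -5.44323884e-01,  4.50466018e-01,
         7.19524397e+02],
       [ 1.64824041e-02,  6.50104896e-01,  7.59665686e-01,
         1.18519364e+03],
       [ 0.00000000e+00,  0.00000000e+00,  0.00000000e+00,
         1.00000000e+00]])}
top {'K': array([[507.21072013,   0.        , 314.99020121],
       [  0.        , 507.21072013, 191.87404517],
       [  0.        ,   0.        ,   1.        ]]), 'pose': array([[-2.35623030e-02,  9.93992704e-01, -1.06879944e-01,
         3.94681489e+02],
       [-9.99653126e-01, -2.46839153e-02, -9.18321832e-03,
         4.73394144e+01],
       [-1.17662675e-02,  1.06626493e-01,  9.94229524e-01,
         1.43961077e+03],
       [ 0.00000000e+00,  0.00000000e+00,  0.00000000e+00,
         1.00000000e+00]])}
```

View pics/scene0.png

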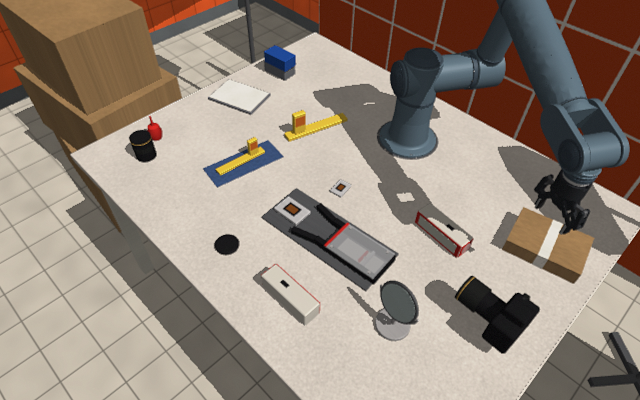

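View pics/top0.png

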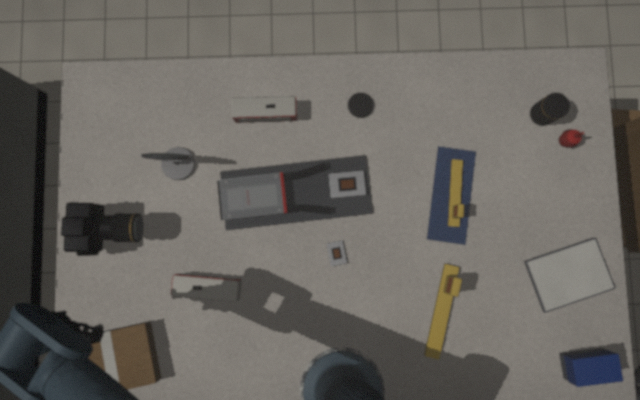

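Candidates:
- **Sticks:** one on the blue mat at top view (456,195), and a longer one off the mat at (443,310). The smaller one on the mat fits.
- **Carriers:** one on the bed at (348,184), and a small one at (338,253). The larger one on the bed fits.

I'll confirm both in an enlarged crop and measure them.

```bash
cat > h.py <<'E'
import numpy as np,cv2
def load(n):
    z=np.load(n); return z['p'],z['d'],z['K'],z['pose']
def ray(K,P,u,v):
    d=np.array([(u-K[0,2])/K[0,0],-(v-K[1,2])/K[1,1],-1.]); return P[:3,3],P[:3,:3]@d
def onz(K,P,u,v,z):
    o,d=ray(K,P,u,v); return o+d*(z-o[2])/d[2]
def tri(a,b):
    A=np.zeros((3,3));B=np.zeros(3)
    for o,d in (a,b):
        d=d/np.linalg.norm(d); M=np.eye(3)-np.outer(d,d); A+=M;B+=M@o
    return np.linalg.solve(A,B)
def proj(K,P,X):
    c=P[:3,:3].T@(np.asarray(X)-P[:3,3]); return K[0,0]*c[0]/-c[2]+K[0,2], K[1,1]*-c[1]/-c[2]+K[1,2]
def blobs(p,lo,hi,mn=20):
    h=cv2.cvtColor(p,cv2.COLOR_RGB2HSV); m=cv2.inRange(h,lo,hi)
    c,_=cv2.findContours(m,cv2.RETR_EXTERNAL,cv2.CHAIN_APPROX_NONE)
    return m,[x for x in c if cv2.contourArea(x)>mn]
E
python3 - <<'E'
from h import *
p,d,K,P=load('top0.npz')
cv2.imwrite('pics/topc.png',cv2.resize(p[130:270,210:490],None,fx=2.8,fy=2.8,interpolation=cv2.INTER_CUBIC)[:,:,::-1])
p2,d2,K2,P2=load('scene0.npz')
cv2.imwrite('pics/scenec.png',cv2.resize(p2[90:300,190:410],None,fx=2.8,fy=2.8,interpolation=cv2.INTER_CUBIC)[:,:,::-1])
for name,lo,hi in [('blue',(105,80,40),(125,255,255)),('yellow',(18,120,80),(32,255,255))]:
  for n,(q,k,po) in {'top':(p,K,P),'scene':(p2,K2,P2)}.items():
    m,c=blobs(q,lo,hi)
    for x in c:
        r=cv2.minAreaRect(x); b=cv2.boxPoints(r)
        print(name,n,np.round(r[0],1),np.round(r[1],1),[np.round(onz(k,po,u,v,2 if name=='blue' else 14)[:2]).tolist() for u,v in b])
# depth points check
for n,(dd,k,po) in {'top':(d,K,P),'scene':(d2,K2,P2)}.items():
    pts={'top':[(456,185),(458,210),(440,200),(360,172),(300,190),(250,195)],'scene':[(235,164),(250,142),(292,208),(370,255)]}[n]
    for u,v in pts:
        o,r=ray(k,po,u,v); print(n,u,v,np.round(o+r*dd[v,u]))
E
```

```text
blue top [593.2 369.1] [29.5 54.1] [[77.0, -613.0], [88.0, -761.0], [11.0, -762.0], [-0.0, -615.0]]
blue scene [242.9 162.7] [22.  77.1] [[653.0, -400.0], [364.0, -351.0], [414.0, -246.0], [689.0, -299.0]]
blue scene [279.2  57.6] [33.1 19.7] [[57.0, -793.0], [-70.0, -878.0], [-84.0, -690.0], [39.0, -616.0]]
yellow top [444.1 310.1] [18.8 90.1] [[101.0, -229.0], [337.0, -295.0], [325.0, -345.0], [89.0, -278.0]]
yellow top [457.  192.7] [13.8 65.1] [[446.0, -311.0], [630.0, -330.0], [627.0, -368.0], [443.0, -349.0]]
yellow scene [465.7 284.8] [ 2.2 22.7] [[439.0, 524.0], [359.0, 522.0], [360.0, 528.0], [439.0, 530.0]]
yellow scene [237.5 155.6] [18.9 51.4] [[613.0, -409.0], [414.0, -394.0], [451.0, -301.0], [641.0, -320.0]]
yellow scene [312.9 119.1] [25.2 63.8] [[285.0, -411.0], [15.0, -344.0], [102.0, -217.0], [354.0, -287.0]]
top 456 185 [ 558. -338.   12.]
top 458 210 [ 483. -323.   77.]
top 440 200 [ 517. -293.    2.]
top 360 172 [601. -68.  19.]
top 300 190 [555. 103.   9.]
top 250 195 [541. 241.  38.]
scene 235 164 [ 565. -329.   12.]
scene 250 142 [ 495. -321.   77.]
scene 292 208 [569. -27.  29.]
scene 370 255 [530. 271.  33.]
```

View pics/topc.png

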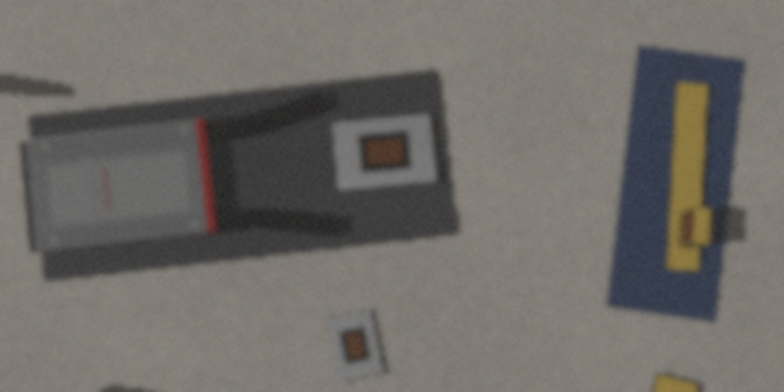

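View pics/scenec.png

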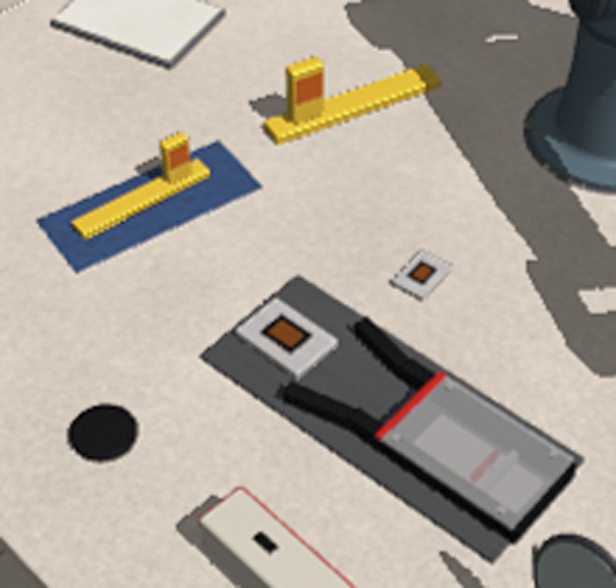

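The crops confirm it. The small stick lies on the blue mat with its nose towards +x, and the large carrier lies on the bed. The red stop plate shows through the guard at crop (105,188). Next I'll measure the outlines.

```bash
python3 - <<'E'
from h import *
p,d,K,P=load('top0.npz'); p2,d2,K2,P2=load('scene0.npz')
def up(u,v,x0=210,y0=130,s=2.8): return ((u+.5)/s+x0-.5,(v+.5)/s+y0-.5)
h=cv2.cvtColor(p,cv2.COLOR_RGB2HSV)
for q in [(440,200),(410,200),(452,185),(300,190),(365,190),(362,183)]: print(q,h[q[1],q[0]])
# mat: blue-hued blob in top
def rect(m,z,K,P,mn=100):
    c,_=cv2.findContours(m,cv2.RETR_EXTERNAL,cv2.CHAIN_APPROX_NONE)
    for x in c:
        if cv2.contourArea(x)<mn: continue
        w=np.array([onz(K,P,*pt[0],z)[:2] for pt in x],np.float32)
        w=cv2.convexHull(w)
        r=cv2.minAreaRect(w); b=cv2.boxPoints(r)
        print('  c',np.round(r[0],1),'size',np.round(r[1],1),'ang',round(r[2],1), np.round(b).tolist())
roi=np.zeros(p.shape[:2],np.uint8); roi[140:250,420:485]=255
mb=cv2.inRange(h,(100,60,30),(130,255,255))&roi
my=cv2.inRange(h,(15,90,70),(35,255,255))&roi
print('mat');rect(cv2.morphologyEx(mb|my,cv2.MORPH_CLOSE,np.ones((9,9))),2,K,P)
print('stick');rect(my,13,K,P)
# crisp scene view: corners by crop pix
def us(u,v): return up(u,v,190,90)
for nm,z,pts in [('stage',8,[(202,355),(298,277),(495,560)]),('mat',2,[(38,221),(219,142),(262,186),(78,271)]),('nose top',14,[(73,224),(88,237)]),('rear',14,[(210,172)]),
 ('carrier top',22,[(237,322),(285,296),(337,341),(295,375)]),('red edge',39,[(440,375),(380,436)]),('handle top',78,[(161,139),(180,133),(190,141),(168,152)])]:
    for q in pts: print(nm,'scene',np.round(onz(K2,P2,*us(*q),z)[:2],1))
for nm,z,pts in [('stage',8,[(438,70),(459,234),(30,118),(46,279)]),('mat',2,[(640,46),(745,60),(716,320),(608,305)]),('nose top',14,[(677,82),(709,84)]),('rear',14,[(667,268),(698,270)]),
 ('carrier top',22,[(332,122),(431,114),(437,181),(338,190)]),('red edge',39,[(201,119),(212,232)]),('handle top',78,[(682,208),(709,209),(711,246),(682,245)]),('plate',28,[(107,167),(107,208)])]:
    for q in pts: print(nm,'top',np.round(onz(K,P,*up(*q),z)[:2],1))
# triangulated heights
T=lambda a,b: np.round(tri(ray(K,P,*up(*a)),ray(K2,P2,*us(*b))),1)
print('nose L',T((677,82),(78,236)),T((709,84),(73,224)))
print('mat corner',T((640,46),(78,271)),T((745,60),(38,221)),T((716,320),(219,142)))
print('red ends',T((201,119),(380,436)),T((212,232),(440,375)))
print('carrier',T((332,122),(295,375)),T((431,114),(237,322)))
print('stage corner',T((438,70),(202,355)))
E
```

```text
(440, 200) [114  70  76]
(410, 200) [ 15  23 135]
(452, 185) [ 22 137 138]
(300, 190) [150   4  62]
(365, 190) [10  8 94]
(362, 183) [  0   2 117]
mat
  c [ 531.5 -326. ] size [102.4 261. ] ang 80.4 [[394.0, -355.0], [652.0, -398.0], [669.0, -297.0], [411.0, -254.0]]
stick
  c [ 535.9 -338.8] size [ 41.  188.2] ang 84.3 [[440.0, -350.0], [627.0, -368.0], [632.0, -328.0], [444.0, -309.0]]
stage scene [651.2 -82.3]
stage scene [488.2 -94.6]
stage scene [613.6 333.7]
mat scene [ 653.8 -397.6]
mat scene [ 391.8 -352.3]
mat scene [ 407.8 -248.9]
mat scene [ 670.2 -293.1]
nose top scene [ 631.5 -351.7]
nose top scene [ 631.9 -320.6]
rear scene [ 446.8 -305.4]
carrier top scene [596.5 -82.3]
carrier top scene [528.8 -73.3]
carrier top scene [533.3  19.6]
carrier top scene [602.1  22.4]
red edge scene [495.7 145.1]
red edge scene [603. 157.]
handle top scene [ 493.2 -338.2]
handle top scene [ 468.8 -330.4]
handle top scene [ 469.6 -310.1]
handle top scene [ 502.4 -313.3]
stage top [651.8 -88. ]
stage top [ 483.8 -103.4]
stage top [612.9 329.4]
stage top [448.5 313.9]
mat top [ 672.5 -296.2]
mat top [ 655.2 -402.6]
mat top [ 391.6 -358.4]
mat top [ 409.1 -251.1]
nose top top [ 632.2 -328.9]
nose top top [ 629.3 -361.1]
rear top [ 444.4 -309.1]
rear top [ 441.7 -339.9]
carrier top top [599.   21.8]
carrier top top [604.6 -78.1]
carrier top top [536.6 -81.8]
carrier top top [530.   17.6]
red edge top [602.8 152.5]
red edge top [489.8 143.5]
handle top top [ 499.2 -310.4]
handle top top [ 497.6 -336.1]
handle top top [ 462.1 -336.1]
handle top top [ 463.8 -308.5]
plate top [558.3 248.4]
plate top [517.1 248.8]
nose L [ 635.3 -332.7    8.3] [ 628.8 -361.4    6.2]
mat corner [ 671.2 -294.8    2.1] [ 6.540e+02 -4.015e+02  2.000e-01] [ 390.1 -357.9   -1.9]
red ends [602.2 154.1  35.7] [491.  143.   32.8]
carrier [599.9  21.1  18.9] [602.4 -76.4  31.9]
stage corner [650.9 -86.6   4.6]
```

Emit:
step_arm --pt "25 -47 0 -8 100" --pt "50 -94 0 -16 100" --pt "73 -140 0 -25 100" --pt "97 -187 0 -33 100" --pt "119 -234 0 -41 100" --pt "140 -280 0 -49 100" --pt "158 -327 0 -58 100" --pt "176 -374 0 -66 100" --pt "191 -421 0 -74 100" --pt "205 -467 0 -82 100" --pt "216 -514 0 -91 100" --pt "225 -561 0 -99 100" --pt "233 -608 0 -107 100" --pt "239 -654 0 -115 100" --pt "244 -701 0 -124 100" --pt "246 -748 0 -132 100" --pt "248 -795 0 -140 100" --pt "249 -842 0 -148 100" --pt "250 -888 0 -157 100" --pt "249 -935 0 -165 100"

```text
time: 2.6
tcp_pos: [482.7, -330.5, 229.8]
tcp_rot: [-2.093, 2.341, 0.003]
force: [0.5, -0.3, 0.2]
width: 85.3
```

```bash
python3 - <<'E'
from rig import robot
import cv2,numpy as np
s=robot.sense();print(s['time'],s['tcp_pos'],s['tcp_rot'],s['q'],s['force'])
c=robot.calibration("wrist");p,d=robot.grab_frame("wrist"); print(c)
cv2.imwrite("pics/w1.png",p[:,:,::-1]); np.savez("w1.npz",p=p,d=d,K=c["K"],pose=c["pose"])
E
```

```text
2.6 [ 482.72610108 -330.46420418  229.76681265] [-2.09284232  2.34083857  0.0026859 ] [-0.79473218  0.09691789  1.72855491  0.00173839  1.31775445  0.88738036] [ 0.53297108 -0.32530279  0.20903154]
{'K': array([[313.27333438,   0.        , 314.5530143 ],
       [  0.        , 313.27333438, 201.08712857],
       [  0.        ,   0.        ,   1.        ]]), 'pose': array([[-1.11093962e-01,  9.46592281e-01,  3.02689917e-01,
         5.58051371e+02],
       [-9.93809135e-01, -1.05435941e-01, -3.50237843e-02,
        -3.39358531e+02],
       [-1.23884765e-03, -3.04706935e-01,  9.52445352e-01,
         3.71186053e+02],
       [ 0.00000000e+00,  0.00000000e+00,  0.00000000e+00,
         1.00000000e+00]])}
```

View pics/w1.png

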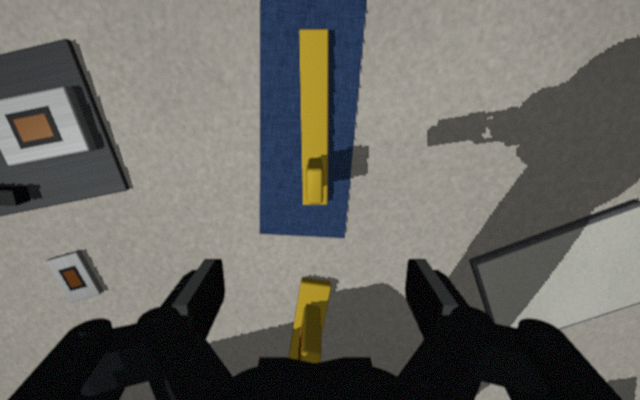

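The wrist view shows the small stick with its nose at (314,30), its foot end at (315,204) and its handle top at about (315,180). The large stick sits below at (310,320). I'll measure it in this view.

```bash
python3 - <<'E'
from h import *
p,d,K,P=load('w1.npz')
cv2.imwrite('pics/w1c.png',cv2.resize(p[10:250,240:380],None,fx=2.5,fy=2.5,interpolation=cv2.INTER_CUBIC)[:,:,::-1])
m,c=blobs(p,(15,110,60),(35,255,255),300)
for x in c:
    x=x[(x[:,0,1]<240)]
    if len(x)<10: continue
    w=np.array([onz(K,P,*q[0],14)[:2] for q in x],np.float32); r=cv2.minAreaRect(w); print(r,np.round(cv2.boxPoints(r)))
    xs=x[:,0,:]
    for v in (40,60,100,140,200):
        row=xs[xs[:,1]==v]; 
        if len(row): 
            a,b=row[:,0].min(),row[:,0].max(); print(v,a,b,np.round(onz(K,P,(a+b)/2,v,14)[:2],1), np.round(onz(K,P,a-.5,v,14)-onz(K,P,b+.5,v,14),1)[:2])
    for v in (xs[:,1].min(),xs[:,1].max()): print('end',v,onz(K,P,xs[xs[:,1]==v][:,0].mean(),v,14))
X=[]
for u,v in [(315,170),(315,180),(310,180),(320,180),(315,190)]:
    o,r=ray(K,P,u,v); print(u,v,np.round(o+r*d[v,u],1))
# handle top by depth
vv,uu=np.mgrid[150:210,290:345]; o=P[:3,3]
pts=np.array([ (lambda a:a[0]+a[1]*d[v,u])(ray(K,P,u,v)) for u,v in zip(uu.ravel(),vv.ravel())])
t=pts[(pts[:,2]>72)&(pts[:,2]<84)]; print(len(t),t.mean(0),t.min(0),t.max(0)); print(cv2.minAreaRect(t[:,:2].astype(np.float32)))
E
```

```text
((534.1587524414062, -335.98773193359375), (30.426959991455078, 187.8278350830078), 84.05882263183594) [[ 439. -341.]
 [ 626. -361.]
 [ 629. -331.]
 [ 442. -311.]]
40 300 328 [ 617.4 -345. ] [ 3.3 29.6]
60 300 328 [ 598.6 -342.9] [ 3.4 30.2]
100 301 328 [ 559. -339.] [ 3.4 30.2]
140 301 327 [ 516.4 -333.6] [ 3.4 30.2]
200 303 327 [ 445.8 -326.9] [ 3.3 29.7]
end 29 [ 627.47925505 -345.59551165   14.        ]
end 204 [ 440.89434982 -325.75270964   14.        ]
315 170 [ 495.5 -332.4   76.7]
315 180 [ 485.9 -331.4   77.7]
310 180 [ 486.2 -326.5   76.8]
320 180 [ 485.3 -336.1   77.4]
315 190 [ 475.6 -330.2   76.4]
568 [ 480.16825503 -330.15716996   76.58071324] [ 461.68889553 -339.07448963   72.51754463] [ 497.31724684 -320.85728196   78.98849154]
((479.5604248046875, -329.76300048828125), (15.520193099975586, 34.942626953125), 84.01248931884766)
```

View pics/w1c.png

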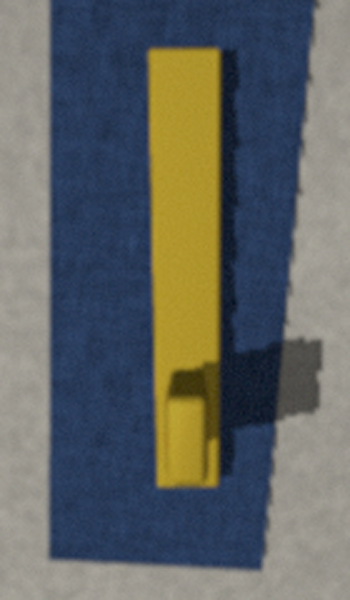

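Emit:
step_arm --pt "-2 0.5 -40 0 60" --pt "-2 0.5 -80 0 60" --pt "-2 0.5 -120 0 60" --pt "-2 0.5 -150 0 60" --pt "-2 0.5 -175 0 60" --pt "-2 0.5 -190 0 60" --pt "-2 0.5 -195 0 60" --pt "-2 0.5 -195 0 60" --pt "-2 0.5 -195 0 0" --pt "-2 0.5 -195 0 0" --pt "-2 0.5 -195 0 0" --pt "-2 0.5 -195 0 0" --pt "-2 0.5 -195 0 0" --pt "-2 0.5 -195 0 0" --grip_force 80

```text
time: 4.4
tcp_pos: [480.6, -335.4, 35.9]
tcp_rot: [2.085, -2.349, 0.004]
force: [-0.1, 0.2, 5.8]
width: 15.4
```

Emit:
step_arm --pt "0 0 20 0 0" --pt "0 0 40 0 0" --pt "0 0 60 0 0" --pt "0 0 60 0 0"

```text
time: 4.9
tcp_pos: [481.8, -336.7, 98.8]
tcp_rot: [2.086, -2.349, 0.012]
force: [1.2, 0.0, -1.2]
width: 15.1
```

```bash
python3 - <<'E'
from rig import robot
import cv2,numpy as np
s=robot.sense();print(s)
c=robot.calibration("wrist");p,d=robot.grab_frame("wrist")
cv2.imwrite("pics/w2.png",p[:,:,::-1]); np.savez("w2.npz",p=p,d=d,K=c["K"],pose=c["pose"])
c=robot.calibration("scene");p,d=robot.grab_frame("scene")
cv2.imwrite("pics/s2.png",cv2.resize(p[60:260,150:420],None,fx=2.8,fy=2.8)[:,:,::-1]); np.savez("s2.npz",p=p,d=d,K=c["K"],pose=c["pose"])
E
```

```text
{'time': 4.9, 'q': array([-8.02354374e-01,  2.52556736e-01,  1.81003043e+00, -8.14914584e-04,
        1.07135808e+00,  8.87477352e-01]), 'joint_velocities': array([ 0.0012049 ,  0.0328104 ,  0.03050974,  0.00077341, -0.00975339,
       -0.00101454]), 'tau': array([ 1.12714644e-01, -4.03301775e+01, -2.91467267e+01,  2.59851781e-02,
        4.96687170e-02, -4.82800297e-04]), 'tcp_pos': array([ 481.83446545, -336.70905909,   98.84516761]), 'tcp_rot': array([ 2.08555146, -2.34893143,  0.01204803]), 'force': array([ 1.19376237,  0.04544204, -1.22019739]), 'ft_torque': array([ 0.01651481,  0.00129455, -0.03064115]), 'width': 15.107873943108284}
```

View pics/w2.png

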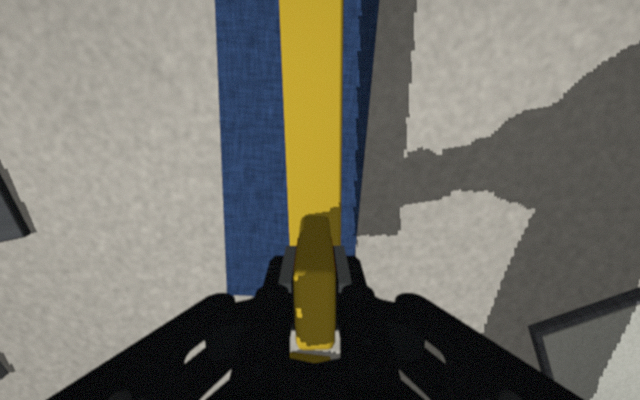

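View pics/s2.png

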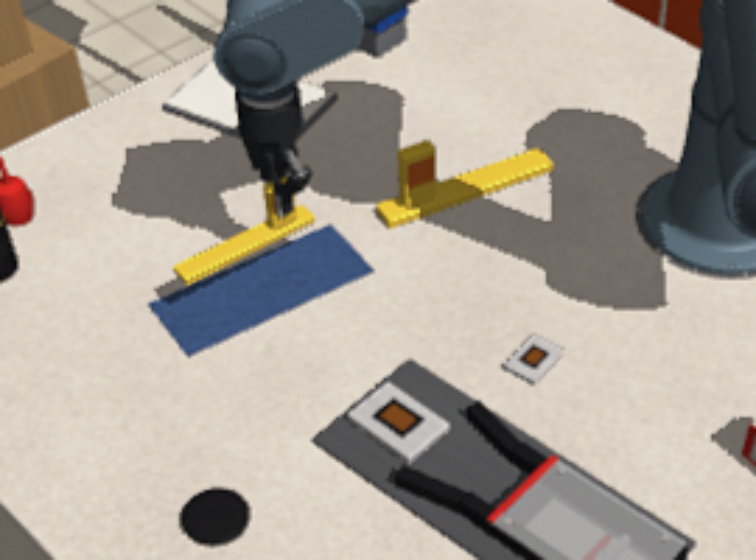

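```bash
cat > foot.py <<'E'
from h import *
from scipy.spatial.transform import Rotation as R
def foot(n,tcp,rot,zlo,zhi,vmax=200):
    p,d,K,P=load(n)
    m,_=blobs(p,(15,110,60),(35,255,255),300)
    vv,uu=np.nonzero(m); k=(vv<vmax); vv,uu=vv[k],uu[k]
    pts=np.array([(lambda a:a[0]+a[1]*d[v,u])(ray(K,P,u,v)) for u,v in zip(uu,vv)])
    k=(pts[:,2]>zlo)&(pts[:,2]<zhi); pts=pts[k]
    A=np.c_[pts[:,:2]-pts[:,:2].mean(0),np.ones(len(pts))]
    co=np.linalg.lstsq(A,pts[:,2],rcond=None)[0]
    r=cv2.minAreaRect(pts[:,:2].astype(np.float32))
    rot=R.from_rotvec(rot).as_matrix(); 
    print('tcp',np.round(tcp,1),'tool x yaw',np.degrees(np.arctan2(rot[1,0],rot[0,0])),'tool z',np.round(rot[:,2],3))
    # long axis
    c=pts[:,:2]-pts[:,:2].mean(0); 
    print('slopes',np.round(co,4),'mean',pts.mean(0),'rect',r, 'box',np.round(cv2.boxPoints(r),1).tolist())
    print('z range',pts[:,2].min(),pts[:,2].max())
E
python3 - <<'E'
from foot import *
foot('w2.npz',[481.8,-336.7,98.8],[2.0855,-2.3489,0.012],60,95)
p,d,K,P=load('w2.npz')
m,_=blobs(p,(15,110,60),(35,255,255),300)
for v in (5,50,100,150,190):
    r=np.nonzero(m[v])[0]; r=r[(r>250)&(r<370)]; a,b=r.min(),r.max()
    print(v,a,b,[np.round(ray(K,P,u,v)[0]+ray(K,P,u,v)[1]*np.median(d[v,a+5:b-5]),1).tolist() for u in (a,b)])
p,d,K,P=load('s2.npz')
for u,v in [(176,264),(191,285),(178,272)]:
    uu,vv=u/2.8+150,v/2.8+60
    print(onz(K,P,uu,vv,78), d[int(vv),int(uu)])
E
```

```text
tcp [ 481.8 -336.7   98.8] tool x yaw -96.79950254152483 tool z [ 0.005 -0.006 -1.   ]
slopes [ 3.10000e-03 -1.18000e-02  7.61564e+01] mean [ 558.01593084 -345.02026997   76.1564209 ] rect ((553.6461181640625, -344.50360107421875), (29.781391143798828, 96.53739166259766), 84.14701843261719) box [[504.1000061035156, -354.3999938964844], [600.0999755859375, -364.20001220703125], [603.2000122070312, -334.6000061035156], [507.1000061035156, -324.79998779296875]]
z range 72.48916796933483 78.69360875165393
5 279 342 [[600.8, -334.9, 76.5], [597.4, -363.6, 76.6]]
50 281 342 [[582.1, -332.9, 76.1], [578.7, -361.9, 76.2]]
100 283 341 [[559.5, -330.5, 76.0], [556.1, -359.3, 76.2]]
150 286 340 [[534.7, -328.4, 76.2], [531.3, -356.4, 76.4]]
190 287 340 [[513.1, -325.8, 76.1], [509.7, -354.4, 76.3]]
[ 625.64279956 -359.691317     78.        ] 1723.0317
[ 634.84007868 -317.61761317   78.        ] 1698.4768
[ 632.38951249 -346.62487562   78.        ] 1604.6248
```

The stick is held level: its foot top is at z=76, its underside is 34.6 below the TCP, and it is yawed -5.9°. Now I'll lift it, turn it by +101° and bring it behind the carrier.

Emit:
step_arm --pt "0 0 25 0 0" --pt "0 0 50 0 0" --pt "8 7 60 8 0" --pt "16 14 60 16 0" --pt "24 21 60 25 0" --pt "32 28 60 34 0" --pt "41 35 60 42 0" --pt "50 42 60 51 0" --pt "58 49 60 59 0" --pt "67 56 60 68 0" --pt "75 63 60 76 0" --pt "83 70 60 84 0" --pt "91 77 60 93 0" --pt "100 84 60 101 0" --pt "100 84 60 101 0" --pt "100 84 60 101 0"

```text
time: 7.0
tcp_pos: [579.9, -251.3, 155.3]
tcp_rot: [-3.137, -0.112, -0.001]
force: [0.2, -0.7, -1.4]
width: 15.0
```

```bash
cat > look.py <<'E'
from rig import robot
import sys
from foot import *
def snap(n,cams):
    s=robot.sense();print(s['time'],np.round(s['tcp_pos'],1),np.round(s['tcp_rot'],3),np.round(s['force'],1),s['width'])
    for k in cams:
        c=robot.calibration(k);p,d=robot.grab_frame(k)
        cv2.imwrite(f"pics/{k}{n}.png",p[:,:,::-1]); np.savez(f"{k}{n}.npz",p=p,d=d,K=c["K"],pose=c["pose"])
    return s
E
python3 - <<'E'
from look import *
s=snap(3,['wrist','scene'])
foot('wrist3.npz',s['tcp_pos'],s['tcp_rot'],s['tcp_pos'][2]-40,s['tcp_pos'][2]-10)
E
```

```text
7.0 [ 579.9 -251.3  155.3] [-3.137e+00 -1.120e-01 -1.000e-03] [ 0.2 -0.7 -1.4] 14.981559069570277
tcp [ 579.9 -251.3  155.3] tool x yaw 4.081273941546755 tool z [ 0.001  0.002 -1.   ]
slopes [3.200000e-03 9.000000e-04 1.323761e+02] mean [ 571.16663321 -172.92497164  132.37613295] rect ((571.4210815429688, -177.3323516845703), (29.816265106201172, 96.36457061767578), 4.7180681228637695) box [[552.5999755859375, -130.5], [560.5, -226.60000610351562], [590.2000122070312, -224.10000610351562], [582.2999877929688, -128.10000610351562]]
z range 129.52871975239276 135.24879264438965
```

View pics/wrist3.png

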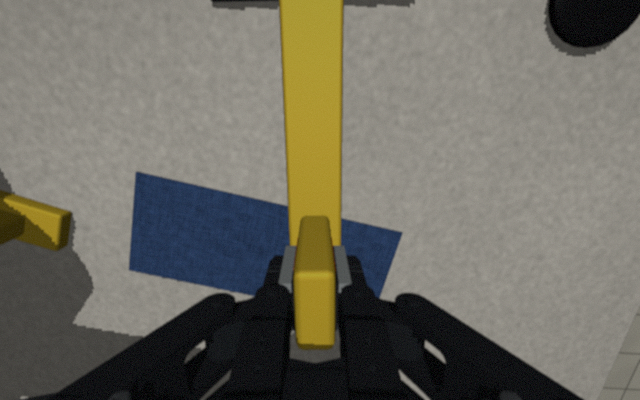

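View pics/scene3.png

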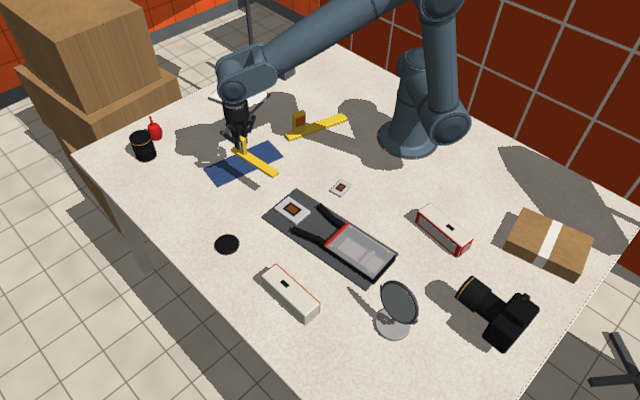

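Emit:
step_arm --pt "2 0 -30 0.3 0" --pt "2 0 -60 0.3 0" --pt "2 0 -85 0.3 0" --pt "2 0 -100 0.3 0" --pt "2 0 -107 0.3 0" --pt "2 0 -110 0.3 0" --pt "2 0 -110 0.3 0"

```text
time: 7.98
tcp_pos: [582.5, -251.9, 46.4]
tcp_rot: [-3.138, -0.12, -0.004]
force: [0.1, 0.3, -0.9]
width: 15.0
```

```bash
python3 - <<'E'
from look import *
s=snap(4,['wrist','scene','top'])
foot('wrist4.npz',s['tcp_pos'],s['tcp_rot'],s['tcp_pos'][2]-40,s['tcp_pos'][2]-10)
a=cv2.imread('pics/scene4.png')[130:300,200:420]; cv2.imwrite('pics/s4c.png',cv2.resize(a,None,fx=3,fy=3,interpolation=cv2.INTER_CUBIC))
a=cv2.imread('pics/top4.png')[130:260,210:490]; cv2.imwrite('pics/t4c.png',cv2.resize(a,None,fx=2.8,fy=2.8,interpolation=cv2.INTER_CUBIC))
E
```

```text
7.975 [ 582.5 -251.9   46.4] [-3.138 -0.12  -0.004] [ 0.1  0.3 -0.9] 14.963833821899152
tcp [ 582.5 -251.9   46.4] tool x yaw 4.397434751125552 tool z [ 0.002  0.001 -1.   ]
slopes [ 5.40000e-03 -4.00000e-04  2.34345e+01] mean [ 573.3296634  -173.59351299   23.43447909] rect ((573.7305908203125, -177.86248779296875), (29.32345199584961, 96.59380340576172), 5.333373069763184) box [[554.5999755859375, -131.10000610351562], [563.5999755859375, -227.3000030517578], [592.7999877929688, -224.60000610351562], [583.7999877929688, -128.39999389648438]]
z range 20.63989574697868 26.15975443033318
```

View pics/s4c.png

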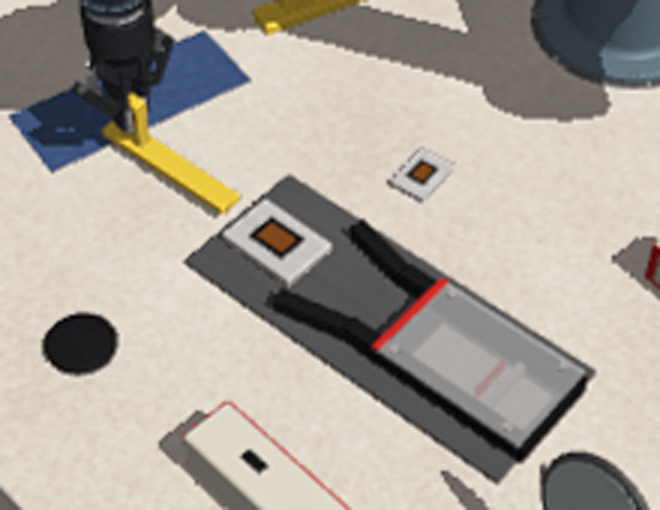

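View pics/t4c.png

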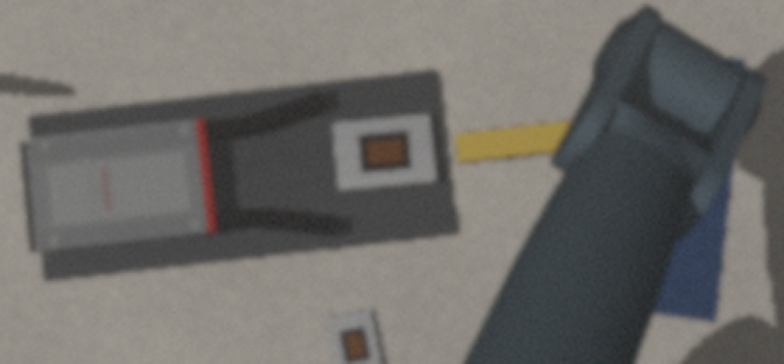

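The stick is in line: nose centre at top crop (457,148), carrier rear centre at (434,148) and bed-end centre at (448,152), a gap of about 23 mm. I'll start pushing slowly.

Emit:
step_arm --pt "0 5 -1 0 0" --pt "-1 10 -1 0 0" --pt "-1 14 -1 0 0" --pt "-2 18 -1 0 0" --pt "-2 22 -1 0 0" --pt "-2 25 -1 0 0" --pt "-2.5 28 -1 0 0" --pt "-3 32 -1 0 0" --pt "-3 36 -1 0 0" --pt "-3.5 40 -1 0 0" --grip_force 100

```text
time: 9.38
tcp_pos: [579.1, -211.6, 45.6]
tcp_rot: [-3.138, -0.121, -0.004]
force: [0.3, -1.4, -1.1]
width: 14.9
```

```bash
python3 - <<'E'
from look import *
s=snap(5,['scene'])
a=cv2.imread('pics/scene5.png')[130:300,200:420]; cv2.imwrite('pics/s5c.png',cv2.resize(a,None,fx=3,fy=3,interpolation=cv2.INTER_CUBIC))
E
```

```text
9.375 [ 579.1 -211.6   45.6] [-3.138 -0.121 -0.004] [ 0.3 -1.4 -1.1] 14.886496310576657
```

View pics/s5c.png

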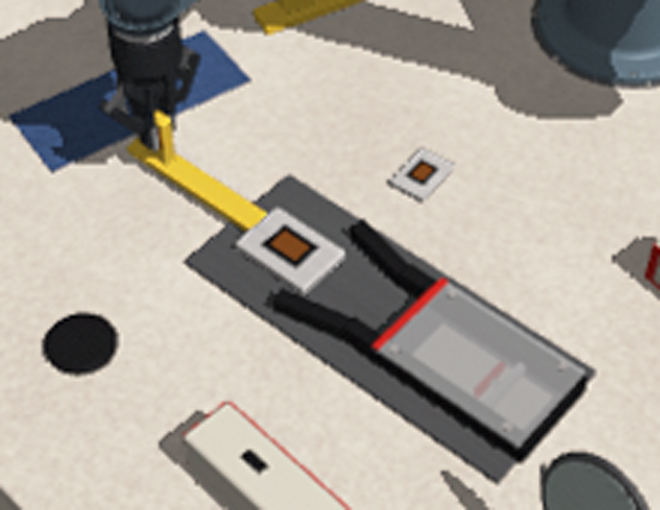

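The nose at (260,215) is on the carrier, which is moving well at about 1.4 N. I'll keep going.

Emit:
step_arm --pt "-0.4 4 0 0 0" --pt "-0.7 8 0 0 0" --pt "-1 12 0 0 0" --pt "-1.4 16 0 0 0" --pt "-1.8 20 0 0 0" --pt "-2.1 24 0 0 0" --pt "-2.5 28 0 0 0" --pt "-2.9 32 0 0 0" --pt "-3.2 36 0 0 0" --pt "-3.6 40 0 0 0" --pt "-3.9 44 0 0 0" --pt "-4.3 48 0 0 0" --pt "-4.6 52 0 0 0" --pt "-5 56 0 0 0" --pt "-5.3 60 0 0 0" --pt "-5.7 64 0 0 0" --pt "-6.1 68 0 0 0" --pt "-6.4 72 0 0 0"

```text
time: 11.68
tcp_pos: [572.5, -138.7, 45.5]
tcp_rot: [-3.138, -0.121, -0.004]
force: [0.4, -2.3, -0.8]
width: 14.9
```

```bash
python3 - <<'E'
from look import *
s=snap(6,['scene'])
a=cv2.imread('pics/scene6.png')[130:300,200:420]; cv2.imwrite('pics/s6c.png',cv2.resize(a,None,fx=3,fy=3,interpolation=cv2.INTER_CUBIC))
E
```

```text
11.675 [ 572.5 -138.7   45.5] [-3.138 -0.121 -0.004] [ 0.4 -2.3 -0.8] 14.906306275154629
```

View pics/s6c.png

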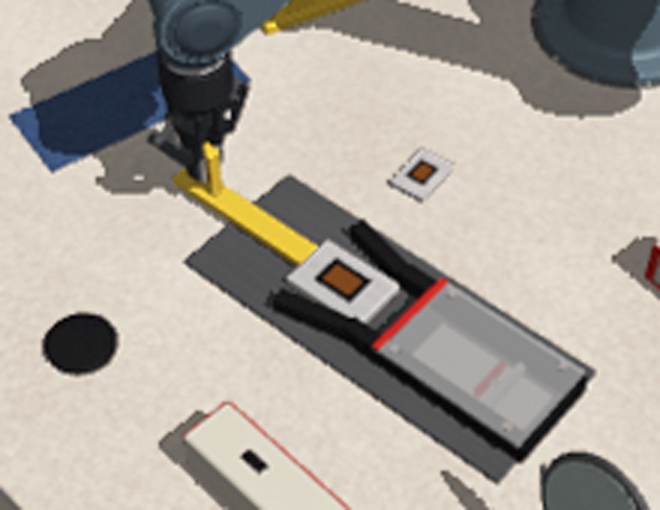

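The carrier is straight and its front is entering the straight fences, at 2.3 N.

Emit:
step_arm --pt "-0.4 4 0 0 0" --pt "-0.7 8 0 0 0" --pt "-1 12 0 0 0" --pt "-1.4 16 0 0 0" --pt "-1.8 20 0 0 0" --pt "-2.1 24 0 0 0" --pt "-2.5 28 0 0 0" --pt "-2.9 32 0 0 0" --pt "-3.2 36 0 0 0" --pt "-3.6 40 0 0 0" --pt "-3.9 44 0 0 0" --pt "-4.3 48 0 0 0" --pt "-4.6 52 0 0 0" --pt "-5 56 0 0 0" --pt "-5.3 60 0 0 0" --pt "-5.7 64 0 0 0" --pt "-6.1 68 0 0 0" --pt "-6.4 72 0 0 0"

```text
time: 13.98
tcp_pos: [565.9, -65.9, 45.3]
tcp_rot: [-3.137, -0.121, -0.003]
force: [-0.9, -1.8, -2.4]
width: 15.2
```

```bash
python3 - <<'E'
from look import *
s=snap(7,['scene','wrist'])
foot('wrist7.npz',s['tcp_pos'],s['tcp_rot'],s['tcp_pos'][2]-40,s['tcp_pos'][2]-10)
a=cv2.imread('pics/scene7.png')[170:290,260:420]; cv2.imwrite('pics/s7c.png',cv2.resize(a,None,fx=4.5,fy=4.5,interpolation=cv2.INTER_CUBIC))
E
```

```text
13.975 [565.9 -65.9  45.3] [-3.137e+00 -1.210e-01 -3.000e-03] [-0.9 -1.8 -2.4] 15.206452718641694
tcp [565.9 -65.9  45.3] tool x yaw 4.427250806062249 tool z [ 0.002  0.002 -1.   ]
slopes [9.00000e-04 5.00000e-04 2.22175e+01] mean [556.63492977  12.75664947  22.21746676] rect ((557.0181884765625, 7.944187164306641), (32.79841995239258, 104.52278900146484), 5.377665996551514) box [[535.7999877929688, 58.400001525878906], [545.5999755859375, -45.599998474121094], [578.2000122070312, -42.599998474121094], [568.4000244140625, 61.5]]
z range 5.5896169589331635 25.033229421508082
```

View pics/s7c.png

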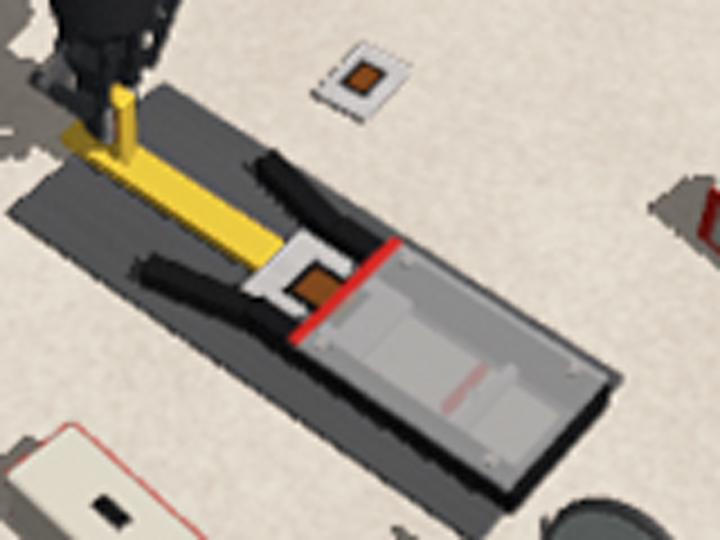

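View pics/wrist7.png

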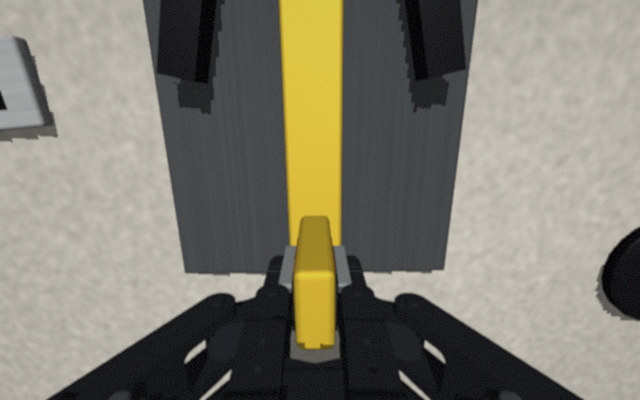

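The carrier front is well under the guard (crop about (380,310)), with a clear gap to the red plate at (465,390). I'll take 48 mm more, then go finely.

Emit:
step_arm --pt "-0.4 4 0 0 0" --pt "-0.7 8 0 0 0" --pt "-1 12 0 0 0" --pt "-1.4 16 0 0 0" --pt "-1.8 20 0 0 0" --pt "-2.1 24 0 0 0" --pt "-2.5 28 0 0 0" --pt "-2.9 32 0 0 0" --pt "-3.2 36 0 0 0" --pt "-3.6 40 0 0 0" --pt "-3.9 44 0 0 0" --pt "-4.2 47 0 0 0" --pt "-4.2 47 0 0 0"

```text
time: 15.7
tcp_pos: [561.7, -18.1, 45.3]
tcp_rot: [-3.136, -0.121, -0.004]
force: [-0.0, -0.2, -1.3]
width: 14.8
```

```bash
python3 - <<'E'
from look import *
s=snap(8,['scene'])
a=cv2.imread('pics/scene8.png')[170:290,260:420]; cv2.imwrite('pics/s8c.png',cv2.resize(a,None,fx=4.5,fy=4.5,interpolation=cv2.INTER_CUBIC))
E
```

```text
15.7 [561.7 -18.1  45.3] [-3.136 -0.121 -0.004] [-0.  -0.2 -1.3] 14.84419909559962
```

View pics/s8c.png

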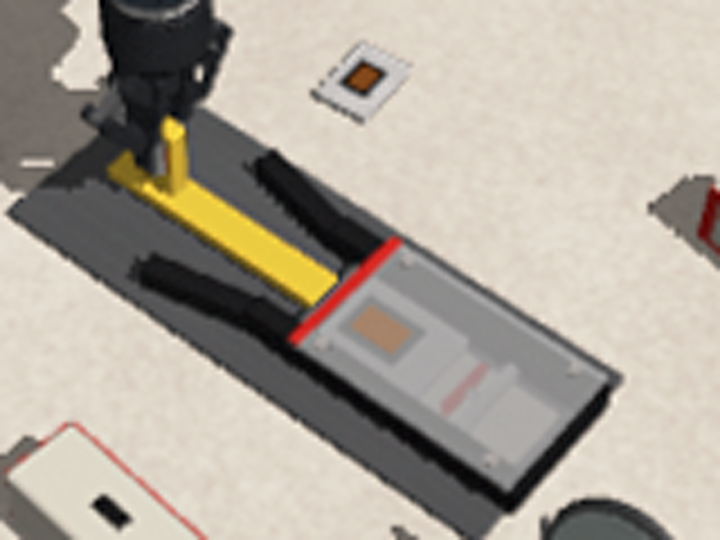

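About 14 mm to go to the plate. Fine steps from here.

Emit:
step_arm --pt "-0.1 1.5 0 0 0" --pt "-0.2 3 0 0 0" --pt "-0.4 4.5 0 0 0" --pt "-0.5 6 0 0 0" --pt "-0.7 7.5 0 0 0" --pt "-0.8 9 0 0 0" --pt "-0.9 10 0 0 0"

```text
time: 16.62
tcp_pos: [560.8, -8.1, 45.2]
tcp_rot: [-3.136, -0.121, -0.004]
force: [-0.0, -1.0, -1.1]
width: 15.2
```

Emit:
step_arm --pt "-0.1 1 0 0 0" --pt "-0.2 2 0 0 0" --pt "-0.3 3 0 0 0"

```text
time: 17.0
tcp_pos: [560.5, -5.0, 45.2]
tcp_rot: [-3.136, -0.121, -0.004]
force: [0.1, -0.7, -1.1]
width: 15.0
```

Emit:
step_arm --pt "-0.1 1 0 0 0" --pt "-0.2 2 0 0 0"

```text
time: 17.25
tcp_pos: [560.3, -3.0, 45.2]
tcp_rot: [-3.136, -0.121, -0.004]
force: [-0.1, -1.8, -1.3]
width: 14.8
```

Emit:
step_arm --pt "-0.1 1 0 0 0" --pt "-0.2 2 0 0 0"

```text
time: 17.5
tcp_pos: [560.2, -1.3, 45.4]
tcp_rot: [-3.137, -0.122, -0.004]
force: [-0.1, -6.1, -0.2]
width: 14.7
```

Emit:
step_arm --pt "-0.1 1 0 0 0" --pt "-0.2 2 0 0 0"

```text
time: 17.75
tcp_pos: [560.5, -0.6, 45.9]
tcp_rot: [3.139, 0.123, 0.005]
force: [-1.1, -7.0, 1.1]
width: 14.8
```

Emit:
step_arm --pt "-0.1 1 0 0 0" --pt "-0.2 2 0 0 0"

```text
time: 18.0
tcp_pos: [560.7, 0.0, 46.4]
tcp_rot: [3.136, 0.125, 0.006]
force: [-1.8, -7.7, 0.1]
width: 14.9
```

First stiff resistance: 7 to 8 N. The arm yields a little, so I'll continue with steps that carry further.

Emit:
step_arm --pt "-0.1 1 -0.4 0 0" --pt "-0.2 2 -0.8 0 0" --pt "-0.3 3 -1 0 0"

```text
time: 18.38
tcp_pos: [561.2, 1.1, 46.5]
tcp_rot: [3.132, 0.127, 0.007]
force: [-1.2, -8.7, 3.4]
width: 15.0
```

```bash
python3 - <<'E'
from look import *
s=snap(9,['scene','wrist'])
foot('wrist9.npz',s['tcp_pos'],s['tcp_rot'],s['tcp_pos'][2]-36,s['tcp_pos'][2]-12)
a=cv2.imread('pics/scene9.png')[170:290,260:420]; cv2.imwrite('pics/s9c.png',cv2.resize(a,None,fx=4.5,fy=4.5,interpolation=cv2.INTER_CUBIC))
E
```

```text
18.375 [561.2   1.1  46.5] [3.132 0.127 0.007] [-1.2 -8.7  3.4] 15.004058763981229
tcp [561.2   1.1  46.5] tool x yaw 4.6374948765153 tool z [ 0.005 -0.007 -1.   ]
slopes [ 6.00000e-03 -7.50000e-03  2.27707e+01] mean [551.40675831  79.24040867  22.77066684] rect ((551.812255859375, 74.7543716430664), (30.235923767089844, 96.67774963378906), 5.613276481628418) box [[532.0, 121.4000015258789], [541.5, 25.200000762939453], [571.5999755859375, 28.100000381469727], [562.0999755859375, 124.30000305175781]]
z range 18.952194263594834 25.544439650355343
```

View pics/s9c.png

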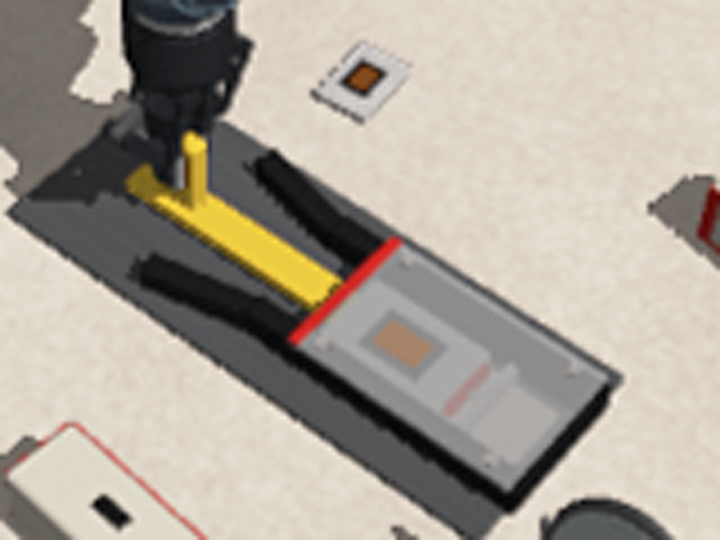

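View pics/wrist9.png

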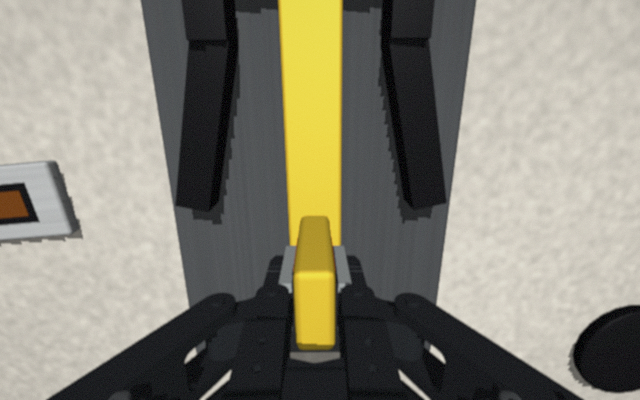

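Emit:
step_arm --pt "-0.1 1.2 0 0 0" --pt "-0.3 2.4 0 0 0" --pt "-0.4 3.6 0 0 0"

```text
time: 18.85
tcp_pos: [561.1, 3.1, 47.1]
tcp_rot: [3.129, 0.128, 0.008]
force: [-1.3, -9.2, 2.0]
width: 14.8
```

Emit:
step_arm --pt "-0.2 1.2 0 0 0" --pt "-0.4 2.4 0 0 0" --pt "-0.6 3.6 0 0 0"

```text
time: 19.23
tcp_pos: [561.0, 5.1, 47.7]
tcp_rot: [3.126, 0.13, 0.009]
force: [-0.9, -8.7, 1.5]
width: 14.8
```

Emit:
step_arm --pt "-0.2 1.2 -0.3 0 0" --pt "-0.4 2.4 -0.5 0 0" --pt "-0.6 3.4 -0.5 0 0"

```text
time: 19.6
tcp_pos: [561.0, 6.8, 48.0]
tcp_rot: [3.122, 0.131, 0.01]
force: [-0.9, -9.4, 2.5]
width: 14.7
```

Emit:
step_arm --pt "-0.2 1.2 -0.3 0 0" --pt "-0.4 2.4 -0.5 0 0"

```text
time: 19.85
tcp_pos: [561.3, 7.2, 48.4]
tcp_rot: [3.118, 0.134, 0.011]
force: [-0.6, -13.0, 4.3]
width: 15.1
```

The force has climbed to 13 N with little motion, so it looks home. I'll check in the pictures.

```bash
python3 - <<'E'
from look import *
s=snap(10,['scene','wrist'])
foot('wrist10.npz',s['tcp_pos'],s['tcp_rot'],s['tcp_pos'][2]-36,s['tcp_pos'][2]-12)
def red(n):
    p,d,K,P=load(n); h=p[225:275,345:395].astype(float)
    r=h[:,:,0]-h[:,:,1]; r[r<22]=0
    m=(r>0).astype(np.uint8); cn,l,st,ce=cv2.connectedComponentsWithStats(m)
    for i in range(1,cn):
        if st[i,4]>15:
            w=r*(l==i); vv,uu=np.mgrid[225:275,345:395]; u=(w*uu).sum()/w.sum(); v=(w*vv).sum()/w.sum()
            X=onz(K,P,u,v,20); S=(X[:2]-[547,147])@[-.0886,.996]
            print(n,st[i],round(u,2),round(v,2),'stage x',round(S,1))
for n in ('scene0','scene8','scene9','scene10'): red(n+'.npz')
a=cv2.imread('pics/scene10.png')[170:290,260:420]; cv2.imwrite('pics/s10c.png',cv2.resize(a,None,fx=4.5,fy=4.5,interpolation=cv2.INTER_CUBIC))
E
```

```text
19.85 [561.3   7.2  48.4] [3.118 0.134 0.011] [ -0.6 -13.    4.3] 15.101102126214501
tcp [561.3   7.2  48.4] tool x yaw 4.915019874082131 tool z [ 0.008 -0.02  -1.   ]
slopes [ 1.02000e-02 -2.17000e-02  2.37547e+01] mean [551.29064154  84.9016982   23.75470392] rect ((551.747314453125, 80.5997543334961), (30.17268943786621, 96.66673278808594), 6.014763355255127) box [[531.7000122070312, 127.0999984741211], [541.7999877929688, 31.0], [571.7999877929688, 34.099998474121094], [561.7000122070312, 130.1999969482422]]
z range 19.72648244545536 26.9752871487525
scene0.npz [13 26 10 11 31] 362.44 255.86 stage x 105.5
scene8.npz [ 0 15  6  8 32] 346.77 243.81 stage x 42.5
scene8.npz [13 26 10 11 31] 362.44 255.85 stage x 105.5
scene9.npz [ 0 17 11 10 64] 349.34 246.09 stage x 53.7
scene9.npz [14 26 10 11 32] 362.98 256.29 stage x 107.7
scene10.npz [ 0 17 13 11 73] 350.58 246.99 stage x 58.6
scene10.npz [15 27 10 10 22] 365.01 256.29 stage x 112.3
```

View pics/s10c.png

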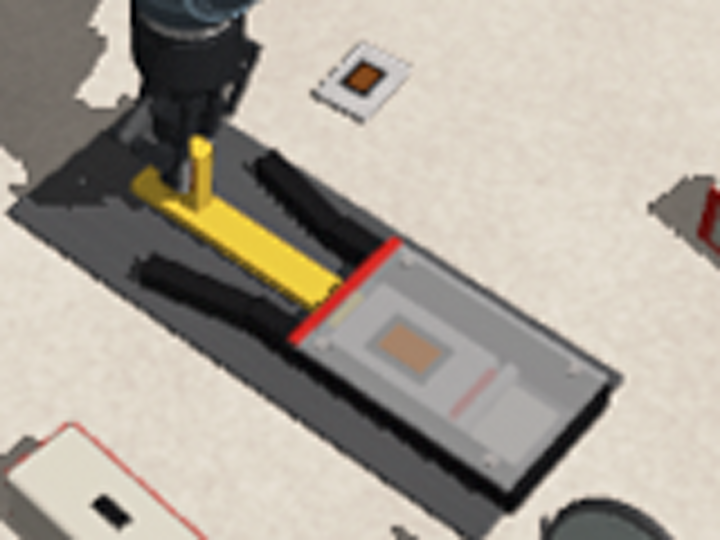

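The plate has moved about 7 mm. I need to know whether it is truly home, so I'll press a bit more and see whether it moves.

Emit:
step_arm --pt "-0.2 1 -0.4 0 0" --pt "-0.4 2 -0.8 0 0" --pt "-0.5 2.6 -1 0 0"

```text
time: 20.32
tcp_pos: [561.8, 7.3, 48.9]
tcp_rot: [3.113, 0.136, 0.013]
force: [-1.0, -14.3, 4.9]
width: 14.7
```

Emit:
step_arm --pt "-0.2 1.2 -0.5 0 0" --pt "-0.4 2.4 -1 0 0" --pt "-0.5 3.2 -1 0 0"

```text
time: 20.7
tcp_pos: [562.5, 7.7, 49.4]
tcp_rot: [3.107, 0.139, 0.015]
force: [-2.1, -15.5, 6.3]
width: 14.8
```

```bash
python3 - <<'E'
from look import *
s=snap(11,['scene','top','wrist'])
foot('wrist11.npz',s['tcp_pos'],s['tcp_rot'],s['tcp_pos'][2]-36,s['tcp_pos'][2]-12)
def red(n):
    p,d,K,P=load(n); 
    sl=(slice(225,275),slice(345,395)); h=p[sl].astype(float)
    r=h[:,:,0]-h[:,:,1]; r[r<16]=0
    m=(r>0).astype(np.uint8); cn,l,st,ce=cv2.connectedComponentsWithStats(m)
    for i in range(1,cn):
        if st[i,4]>15:
            w=r*(l==i); vv,uu=np.mgrid[sl]; u=(w*uu).sum()/w.sum(); v=(w*vv).sum()/w.sum()
            X=onz(K,P,u,v,20); S=(X[:2]-[547,147])@[-.0886,.996]
            print(n,st[i],round(u,2),round(v,2),'stage x',round(S,1))
for n in ('scene0','scene9','scene10','scene11'): red(n+'.npz')
t0=load('top0.npz')[0];t1=load('top11.npz')[0]
a=np.vstack([cv2.resize(t[165:230,210:310],None,fx=6,fy=4.5,interpolation=cv2.INTER_CUBIC) for t in (t0,t1)])
cv2.imwrite('pics/t11c.png',a[:,:,::-1])
E
```

```text
20.7 [562.5   7.7  49.4] [3.107 0.139 0.015] [ -2.1 -15.5   6.3] 14.845538104425032
tcp [562.5   7.7  49.4] tool x yaw 5.146857696528135 tool z [ 0.011 -0.031 -0.999]
slopes [ 1.36000e-02 -3.13000e-02  2.38261e+01] mean [552.12004811  84.98089175  23.82614833] rect ((552.59765625, 80.56202697753906), (30.1370849609375, 96.71907806396484), 6.307971000671387) box [[532.2999877929688, 127.0], [542.9000244140625, 30.799999237060547], [572.9000244140625, 34.20000076293945], [562.2999877929688, 130.3000030517578]]
z range 19.248090571676926 27.498753078983327
scene0.npz [13 26 10 11 38] 362.41 256.07 stage x 105.9
scene9.npz [ 0 16 11 11 71] 349.38 246.08 stage x 53.8
scene9.npz [14 26 10 12 39] 363.13 256.35 stage x 108.2
scene10.npz [ 0 17 13 11 79] 350.57 246.99 stage x 58.6
scene10.npz [15 27 10 11 37] 364.65 256.84 stage x 112.7
scene11.npz [ 0 17 13 11 79] 350.56 246.99 stage x 58.6
scene11.npz [15 27 10 11 37] 364.65 256.84 stage x 112.7
```

View pics/t11c.png

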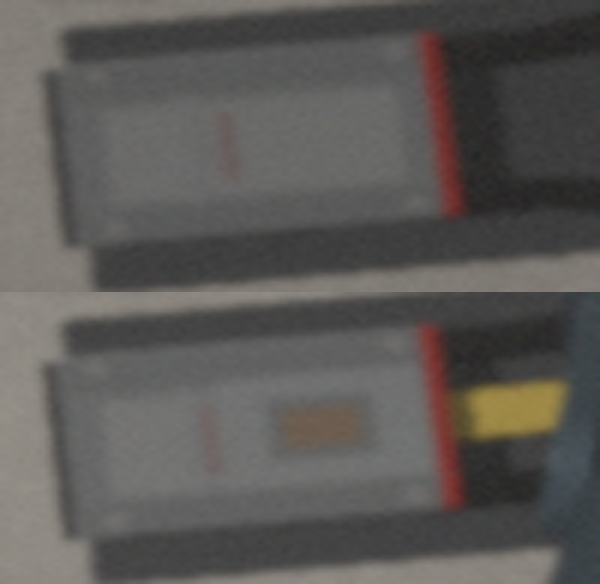

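The carrier didn't move at all between 13 and 15.5 N, with its glass fixed at (350.56,246.99) and the plate at (364.65,256.84). The plate is therefore rigidly home. Now I'll withdraw straight back and lift.

Emit:
step_arm --pt "0 -3 0 0 0" --pt "1 -12 0 0 0" --pt "3 -30 0 0 0" --pt "5 -50 0 0 0" --pt "7 -75 0 0 0" --pt "9 -100 0 0 0" --pt "11 -125 10 0 0" --pt "13 -150 40 0 0" --pt "13 -175 70 0 0" --pt "13 -190 100 0 0" --pt "13 -195 110 0 0" --pt "13 -195 110 0 0"

```text
time: 22.35
tcp_pos: [575.4, -187.9, 159.4]
tcp_rot: [3.107, 0.138, 0.016]
force: [-0.1, -0.1, -1.9]
width: 14.7
```

```bash
python3 - <<'E'
from look import *
s=snap(12,['scene','wrist'])
foot('wrist12.npz',s['tcp_pos'],s['tcp_rot'],s['tcp_pos'][2]-40,s['tcp_pos'][2]-10)
a=cv2.imread('pics/scene12.png')[130:300,200:420]; cv2.imwrite('pics/s12c.png',cv2.resize(a,None,fx=3.5,fy=3.5,interpolation=cv2.INTER_CUBIC))
E
```

```text
22.35 [ 575.4 -187.9  159.4] [3.107 0.138 0.016] [-0.1 -0.1 -1.9] 14.673168607302923
tcp [ 575.4 -187.9  159.4] tool x yaw 5.080000901722757 tool z [ 0.012 -0.031 -0.999]
slopes [ 1.35000e-02 -3.15000e-02  1.32673e+02] mean [ 564.83885126 -109.40813258  132.67298302] rect ((565.0103759765625, -114.1048355102539), (30.221189498901367, 96.39097595214844), 5.559409141540527) box [[545.2999877929688, -67.5999984741211], [554.5999755859375, -163.5], [584.7000122070312, -160.60000610351562], [575.4000244140625, -64.69999694824219]]
z range 127.33130222149009 136.18221897149195
```

View pics/s12c.png

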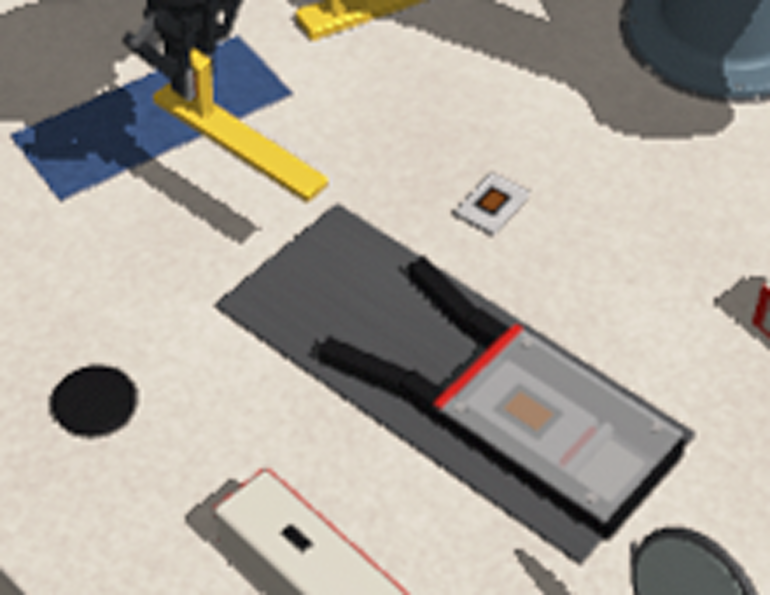

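The carrier and plate stayed put, with the glass at crop (530,410) and the plate at (578,445). Now back to the mat.

Emit:
step_arm --pt "-8 -11 0 -8 0" --pt "-16 -22 0 -16 0" --pt "-24 -33 0 -25 0" --pt "-32 -44 0 -33 0" --pt "-40 -54 0 -42 0" --pt "-48 -65 0 -50 0" --pt "-56 -76 0 -59 0" --pt "-64 -87 0 -67 0" --pt "-73 -98 0 -76 0" --pt "-81 -109 0 -85 0" --pt "-89 -120 0 -94 0" --pt "-97 -130 0 -103 0" --pt "-97 -130 -20 -103 0" --pt "-97 -130 -50 -103 0" --pt "-97 -130 -70 -103 0" --pt "-97 -130 -70 -103 0"

```text
time: 24.45
tcp_pos: [476.2, -314.7, 84.5]
tcp_rot: [2.05, -2.348, -0.038]
force: [0.2, -0.1, -1.5]
width: 14.9
```

```bash
python3 - <<'E'
from look import *
s=snap(13,['scene','wrist'])
foot('wrist13.npz',s['tcp_pos'],s['tcp_rot'],s['tcp_pos'][2]-40,s['tcp_pos'][2]-10)
a=cv2.imread('pics/scene13.png')[100:220,180:340]; cv2.imwrite('pics/s13c.png',cv2.resize(a,None,fx=4.5,fy=4.5,interpolation=cv2.INTER_CUBIC))
E
```

```text
24.45 [ 476.2 -314.7   84.5] [ 2.05  -2.348 -0.038] [ 0.2 -0.1 -1.5] 14.897951833870087
tcp [ 476.2 -314.7   84.5] tool x yaw -97.75949971489953 tool z [-0.035  0.002 -0.999]
slopes [-3.3700e-02 -5.1000e-03  6.0698e+01] mean [ 552.42147969 -325.36454509   60.69799874] rect ((548.0158081054688, -324.8726806640625), (30.052207946777344, 96.28998565673828), 83.00991821289062) box [[498.3999938964844, -333.8999938964844], [594.0, -345.6000061035156], [597.5999755859375, -315.79998779296875], [502.1000061035156, -304.1000061035156]]
z range 56.41734442331807 64.11799106266452
```

View pics/s13c.png

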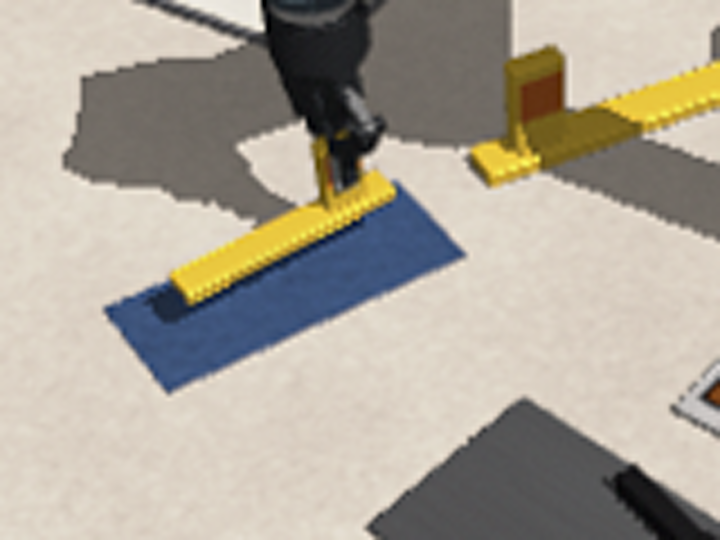

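View pics/wrist13.png

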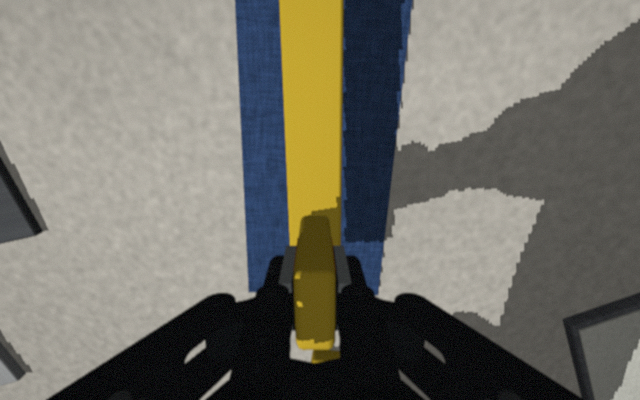

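Emit:
step_arm --pt "0 -2 -15 0 0" --pt "0 -2 -28 0 0" --pt "0 -2 -37 0 0" --pt "0 -2 -42 0 0" --pt "0 -2 -44 0 0" --pt "0 -2 -46 0 0" --pt "0 -2 -47 0 0" --pt "0 -2 -47 0 0"

```text
time: 25.55
tcp_pos: [477.9, -318.6, 40.8]
tcp_rot: [2.049, -2.349, -0.028]
force: [-0.8, 0.1, -1.4]
width: 14.9
```

Emit:
step_arm --pt "0 0 -1 0 0" --pt "0 0 -2 0 0" --pt "0 0 -2 0 0" --grip_force 20

```text
time: 25.92
tcp_pos: [478.3, -319.0, 39.4]
tcp_rot: [2.049, -2.349, -0.027]
force: [-2.8, 0.0, 3.5]
width: 14.5
```

Emit:
step_arm --pt "0 0 0 0 30" --pt "0 0 0 0 45" --pt "0 0 0 0 60" --pt "0 0 0 0 60" --pt "0 0 0 0 60" --pt "0 0 15 0 60" --pt "0 0 40 0 60" --pt "0 0 80 0 60" --pt "0 0 130 0 60" --pt "0 0 180 0 60" --pt "0 0 200 0 60" --pt "0 0 200 0 60"

```text
time: 27.42
tcp_pos: [478.8, -319.4, 241.0]
tcp_rot: [2.05, -2.35, -0.022]
force: [0.4, 0.0, 0.1]
width: 51.3
```

```bash
python3 - <<'E'
from look import *
s=snap(14,['scene','wrist'])
a=cv2.imread('pics/scene14.png')[100:300,180:420]; cv2.imwrite('pics/s14c.png',cv2.resize(a,None,fx=3,fy=3,interpolation=cv2.INTER_CUBIC))
p,d,K,P=load('wrist14.npz')
m,c=blobs(p,(15,110,60),(35,255,255),300)
vv,uu=np.nonzero(m)
pts=np.array([(lambda a:a[0]+a[1]*d[v,u])(ray(K,P,u,v)) for u,v in zip(uu,vv)])
ctr=np.array([531.5,-326])
k=(np.abs(pts[:,2]-14)<5)&(pts[:,0]>400)&(pts[:,1]>-420)&(pts[:,1]<-250); f=pts[k]
A=np.c_[f[:,:2]-f[:,:2].mean(0),np.ones(len(f))]; print(np.linalg.lstsq(A,f[:,2],rcond=None)[0])
r=cv2.minAreaRect(f[:,:2].astype(np.float32)); print(r); b=cv2.boxPoints(r)
y=np.radians(-9.6); M=np.array([[np.cos(y),np.sin(y)],[-np.sin(y),np.cos(y)]])
print('in mat frame',np.round((b-ctr)@M.T,1).tolist())
h=pts[(pts[:,2]>72)&(pts[:,2]<82)&(pts[:,0]>440)&(pts[:,1]<-250)]; print('handle',h.mean(0),(h.mean(0)[:2]-ctr)@M.T)
for n in ('scene12','scene14'):
    q=load(n+'.npz')[0][225:275,345:395].astype(float); w=q[:,:,0]-q[:,:,1]; print(n,(w>16).sum(), np.abs(q-load('scene12.npz')[0][225:275,345:395]).max())
E
```

```text
27.425 [ 478.8 -319.4  241. ] [ 2.05  -2.35  -0.022] [0.4 0.  0.1] 51.263868707225804
[-7.57644872e-04 -2.81305386e-03  1.29162877e+01]
((530.3045654296875, -326.82958984375), (29.961118698120117, 188.18995666503906), 81.95756530761719)
in mat frame [[-94.7, -18.5], [93.4, -13.4], [92.6, 16.5], [-95.5, 11.4]]
handle [ 476.89953389 -319.07279514   76.55837787] [-54.99108448  -2.27545476]
scene12 125 0.0
scene14 125 8.0
```

View pics/s14c.png

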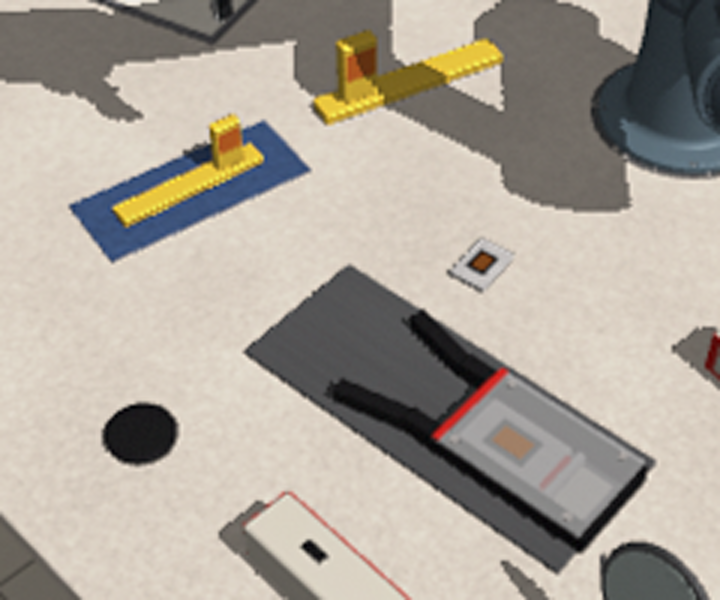

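View pics/wrist14.png

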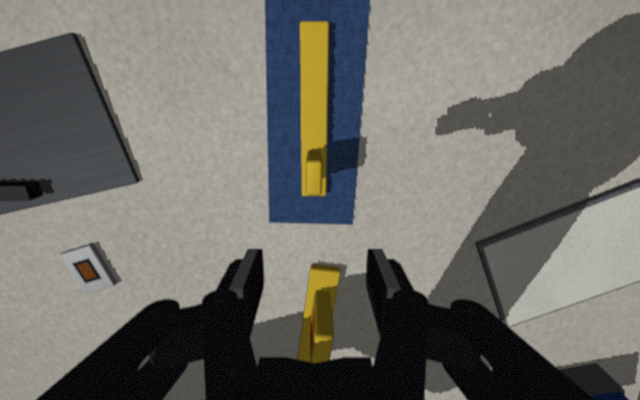

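```bash
python3 -c "
from rig import robot
print(robot.job_done())"
```

```text
the job is handed in; nothing more can be done
None
```

I pushed the carrier in under the guard with the stick's nose until the red stop plate was home, then laid the stick back on its mat. I handed in at about 27.5 s of the 67 s allowed.

**Push:** The carrier slid in at about 1–2 N. The plate then moved at about 6–9.5 N, and the push stalled as the force rose from 13 to 15.5 N. The carrier and plate did not move at all between those two readings, which I take as the rigid end. The highest force I read was 15.5 N, though I only read it at the end of each move, so a brief peak in between would not show.

**Plate travel:** The two cameras disagree on how far the plate moved, about 7 mm in the scene view and about 8.7 mm in the top view. Both could fit a plate that started 0–3 mm in, but the smaller figure only just does. "Fully home" therefore rests on the rigid stall rather than on the pictures.

**Stick:** It lies flat and centred on the mat. Its foot spans ±95 mm along the mat and ±19 mm across, with the handle at x = -55 mm and y = -2 mm in the mat's frame. The tool tilted about 0.03 rad during the hard push, but the stick settled level when released.

**At hand-in:** The gripper was clear and about 240 mm up. The carrier and plate had not shifted since the stick was withdrawn. The lens cap and the far lamp look unmoved; I did not measure any of the bystanders.

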